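Switch off and unload the instrument dryer

ROBOT

A 6-joint arm with a two-finger parallel gripper is mounted at the origin on the work surface. World frame = base frame: x ahead of the robot, y to its left, z up, the work surface at z = 0. Lengths are in m, angles in degrees, forces in N, time in s.
With the tool pointing down it reaches from about 0.4 to 0.925 m from the base axis. Payload 3.4 kg.
Tool frame: the origin (TCP) lies on the centre line of the jaws, within the pads' length; the fingertips stand arm.finger_overhang ahead of it and the grasp point (between the pads) lies 2 mm behind it (arm.finger_overhang is the distance from the TCP to the fingertips, in m); z points along the fingers, y is the line along which they close (so a half turn about z gives the same grasp; the last joint's range is limited). The gripper opens to 85 mm and grips with 20 to 120 N. Pads are 22 mm wide; open, the fingers measure 114 mm over their backs; the gripper's body (76 mm by 85 mm) begins 54 mm behind the grasp point. The pads swing forward as they close: fully open they stand 13 mm farther back than shut.
Start: joints at [-68.726, 17.578, 86.31, -0, 76.112, -4.211], TCP at [0.247, -0.519, 0.248] pointing down, gripper open.
Joint ranges: [-179.03, 179.03], [-60, 130.46], [8.19, 133.38], [-81.62, 261.62], [5.75, 156.47], [-153.77, 153.77]. Speed limits (degrees/s): [147.25, 147.25, 180, 180, 180, 180].

INTERFACE

Orientations are given as [roll, pitch, yaw] about the fixed x, y, z axes, in that order (R = Rz(yaw) Ry(pitch) Rx(roll)).
In Python, from plant import arm gives the robot as it stands.
- The arm moves only by the tool drive_tool, never from a script. Its argument "moves" is a list of rows, each an object with "jaw": the gripper's target within -1 to 1 (fully open at 1, half-way at 0, shut at -1); "slide": the shift along the world's x, y, z in mm, a list of three; "turn": the turn, a rotation vector about the world's x, y, z in rad, a list of three. In form: [{"jaw": jaw, "slide": [x, y, z], "turn": [ax, ay, az]}, ...]. A call has 1 to 12 rows; each row is the pose to reach, as a shift and turn from the pose commanded when the call began; what a row does not reach only later rows make up. A row lasts 1/12 s, in which the tool goes at most 41.7 mm and 7.16 degrees, less where a joint would pass 70% of its speed; a pose out of reach is approached as far as the arm can. A call with a gripper value outside its range is refused whole. The fingers move at their own pace and stop on an object; "squeeze" is the grip in N (left out, the last holds). Time passes only in rows, so rows that repeat a pose let the fingers close. It gives the time, the measured TCP pose, the force, the opening and the grip force at its end, in the units of the state.
- arm.observe(): the state, without advancing time (a new reading comes with each control period).
- arm.grab_frame(name): name is "scene" or "top" or "wrist"; returns a dict with "pixels" (400x640x3 uint8, red, green, blue), "mtx" (3x3 intrinsics, pixels), "pose" (4x4, takes a point from camera to world coordinates); the wrist camera has in their place "hand_eye" (4x4, takes a point from camera to tool coordinates, whose origin is the TCP and whose axes are the flange's). Camera axes: x right, y up, looking along -z (the intrinsics and any distortion apply to the point x, -y, -z); pixel columns grow to the right and rows downward; lengths in m; the calibration is good to about 2 mm. The wrist camera is an equidistant fisheye: a pixel r from the principal point sees the ray r / f radians off the axis. A picture is of the moment at which its call begins: read the wrist's pose just before it. There is no depth.
- arm.close_job(): hands the job in; it is judged then, once.
The state is a dict: "time": time; "joint_positions": joint angles; "qd": joint speeds; "tau": joint torques, N m; "tool_pos": TCP position; "eef_rot": TCP orientation; "ft_force": force on the tool from outside, world axes, zero at the start; "ft_torque": the same for the moment, N m; "opening": opening from 0.0 (shut) to 1.0 (fully open); "finger_force": force on a finger pad.
Only numpy, scipy, OpenCV 4.12 (cv2) and the standard library are available. Lean on these libraries where they do the work, as an engineer would, in place of code of your own. Each camera call takes 0.05 s, during which the arm holds its last target. There are 200 camera calls.

TASK

The dried instruments are ready. First turn the dryer's lever knob fully anticlockwise (seen from above) to its end stop, which is off, while the cover is still shut; then slide the clear cover fully open, lift the basket out of the well by its handle, set it down flat inside the white tray without dropping it, and slide the cover fully shut again. Keep the basket upright and leave the mallet, tape roll and bottle where they are.

Things in the scene. Friction and masses are not known exactly. Their poses are not given: they have to be found in the camera images.
- dryer: Fixed white bench-top instrument dryer, 340 (its x) x 330 (its y) mm; origin: centre of its underside. Walls, deck and panel are all 115 mm high. In its axes: the well, 140 (x) x 160 (y) mm, is centred at x -80, y -70 mm, floor 20 mm above the bench; the cover parks over the deck behind it (+x); the grey panel with the knob is the strip from y 25 to y 165 mm.
- well (a point): Centre of the floor of the dryer's well, in which the basket stands at the start; axes parallel to the dryer's.
- knob (a joint): Angle of the lever knob, rad: 0 = off, at its end stop, lever pointing along the dryer's -x; grows clockwise seen from above, up to 4.0. Its starting value is from 1.3 to 3.6. Stiff: 0.12 N m of friction, about 2.5 N pushed 50 mm from the axis; it stays where it is left.
- knob_axis (a point): Point on the knob's vertical axis (dryer x -40, y +95 mm), 159 mm above the bench, level with the lever's top. Under the lever a fixed round collar, 56 mm diameter, reaches 131 mm above the bench; the panel around it is flat, 115 mm above the bench.
- knob_tip (a point): Point on top of the black lever, 60 mm out from the axis. The lever is a bar 14 mm wide from the axis to 70 mm out, from 133 to 159 mm above the bench; round hub of 48 mm diameter at the axis, top 161 mm. A white line on top shows its direction.
- cover (a joint): Position of the sliding clear cover, m: 0 = shut over the well, 0.16 = fully open; it moves along the dryer's +x to open. End stops at both ends, about 2 N of friction, stays where it is left.
- cover_fin (a point): Middle of the top edge of the upright steel fin by which the cover is pushed: 80 mm long (dryer y), 12 mm thick, 36 mm high, top 158 mm above the bench. The cover is a clear plate 156 x 180 x 6 mm, its top 122 mm above the bench; shut, the fin is at x -105, y -70 mm in the dryer's axes.
- basket: Loose steel wire basket holding instruments, 80 (its x) x 120 (its y) mm, walls 45 mm high, 0.25 to 0.5 kg; origin at the centre of its underside, z up. It starts in the well, under the shut cover, its x within 0.1 rad of the dryer's x.
- basket_handle (a point): Centre of the basket's handle: a straight bar 10 x 10 mm in section running along the basket's y over its whole length, 78 mm above its underside, free underneath (33 mm above the walls); posts at its two ends only. To be gripped from above with the fingers closing along the basket's x.
- tray: Fixed open white tray, 190 (its x) x 230 (its y) mm, walls 25 mm high and 5 mm thick, floor about 5 mm thick; origin at the centre of its underside, on the bench.
- mallet: Bystander: loose dark steel mallet lying on the bench near the tray, 200 mm long, 26 mm high. Leave alone.
- tape: Bystander: roll of white tape, 60 mm diameter, 35 mm high, standing flat near the tray. Leave alone.
- bottle: Bystander: closed white bottle, 52 mm diameter, 110 mm high, near the tray. Leave alone.

How it is judged (in metres and radians):
On the way, in this order (a step that is already met when the one before it is completed fails the run):
1. the knob is turned fully off, with the cover still shut and the basket in the well (value of joint knob below 0.06 rad and value of joint cover below 0.02 m and horizontal distance between basket and well below 0.05 m and z of basket in the frame of dryer below 0.03 m), for 0.2 s.
2. then the cover is slid fully open (value of joint knob below 0.06 rad and value of joint cover above 0.15 m and horizontal distance between basket and well below 0.05 m and z of basket in the frame of dryer below 0.03 m), for 0.1 s.
3. then the basket stands flat inside the tray, let go (value of joint knob below 0.06 rad and value of joint cover above 0.1 m and x of basket in the frame of tray between -0.06 and 0.06 m and y of basket in the frame of tray between -0.08 and 0.08 m and z of basket in the frame of tray below 0.012 m and angle between basket's own z axis and vertical below 0.1 rad and linear speed of basket below 0.03 m/s and contact force between the fingers and basket below 0.1 N), for 0.2 s.
At the end, for the whole second after the job is handed in: The knob is at its off stop (within 0.06 rad), the cover is shut (within 8 mm of its stop), and the basket rests upright, flat on the floor of the tray (within 0.1 rad, underside less than 12 mm above the tray's), still and let go (value of joint knob below 0.06 rad and value of joint cover below 0.008 m and x of basket in the frame of tray between -0.06 and 0.06 m and y of basket in the frame of tray between -0.08 and 0.08 m and z of basket in the frame of tray below 0.012 m and angle between basket's own z axis and vertical below 0.1 rad and linear speed of basket below 0.03 m/s); the robot touches nothing.
It fails at once if the basket is dropped (moves faster than 0.5 m/s while the fingers do not touch it) (contact force between the fingers and basket below 0.05 N and linear speed of basket above 0.5 m/s).
It fails at once if the basket is tipped by more than 0.5 rad (angle between basket's own z axis and vertical above 0.5 rad).
It fails at once if a bystander is moved by more than 25 mm (distance of any of mallet, tape, bottle from where it was at the start of the episode above 0.025 m).
It also fails if it takes over 72 s, if anything falls off the work surface, if the arm or the gripper's body presses on something with over 40 N, if the wrist force passes 120 N, or if a joint passes its speed limit or range.

## Working session

There is one attempt and no reset: what is moved stays moved. The work goes in short steps, Python scripts to look and compute and a tool call to move; the robot and the scene stay as the last step left them, time stands still between calls to the robot, and variables do not carry over. Pictures are saved under pics/ and viewed, at most 10 in all, crops included, and the job is handed in when it is done.

Besides the shell and the picture viewer there is one more tool, called after ">>>" by a JSON object that holds its "api" and its "payload", one argument or row to a line. drive_tool: Moves the arm, as the interface text tells. Its arguments: {"type":"object","properties":{"moves":{"type":"array","items":{"type":"object","properties":{"jaw":{"type":"number"},"slide":{"type":"array","items":{"type":"number"}},"turn":{"type":"array","items":{"type":"number"}}}}},"squeeze":{"type":"number"}},"required":["moves"]}

```bash
mkdir -p pics; ls
cat > h.py <<'E'
import numpy as np,cv2
from plant import arm
def ray(f,u,v):
    K=np.array(f["mtx"]);P=np.array(f["pose"])
    d=np.array([(u-K[0,2])/K[0,0],-(v-K[1,2])/K[1,1],-1.0])
    return P[:3,3],P[:3,:3]@d
def onz(f,u,v,z):
    o,d=ray(f,u,v);return o+d*(z-o[2])/d[2]
E
python3 - <<'E'
from h import *
print(arm.finger_overhang); s=arm.observe();print(s)
for n in("top","scene"):
    f=arm.grab_frame(n);cv2.imwrite(f"pics/{n}0.png",f["pixels"][...,::-1])
    np.savez(n+"0.npz",**f);print(n,f["mtx"],np.round(f["pose"],3))
E
```

```text
pics
0.017
{'time': 0.0, 'joint_positions': array([-6.87256733e+01,  1.76242291e+01,  8.63849928e+01, -2.58723765e-03,
        7.61115397e+01, -4.21154756e+00]), 'qd': array([0.00493962, 0.12960845, 0.07947021, 0.14308381, 0.03764974,
       0.02478572]), 'tau': array([ 4.43677845e-04, -4.57544339e+01, -2.51917559e+01,  1.27480589e-04,
        1.33101663e-02, -1.01425957e-05]), 'tool_pos': array([ 0.24713011, -0.51843221,  0.24735407]), 'eef_rot': array([-1.79879380e+02, -6.36512798e-03,  2.54864913e+01]), 'ft_force': array([ 1.74163926,  0.19508439, -0.4556271 ]), 'ft_torque': array([ 0.04218619,  0.05038526, -0.05276356]), 'finger_force': 0.0, 'opening': 1.0014109381231593}
top [[418.46758532   0.         310.36315482]
 [  0.         418.46758532 196.86977311]
 [  0.           0.           1.        ]] [[ 0.005  0.979 -0.203  0.345]
 [-1.     0.006  0.003 -0.02 ]
 [ 0.004  0.203  0.979  1.181]
 [ 0.     0.     0.     1.   ]]
scene [[509.55833245   0.         325.88102548]
 [  0.         509.55833245 211.81250136]
 [  0.           0.           1.        ]] [[-0.552 -0.712  0.434  1.036]
 [ 0.834 -0.462  0.303  0.314]
 [-0.016  0.529  0.848  1.024]
 [ 0.     0.     0.     1.   ]]
```

View pics/top0.png

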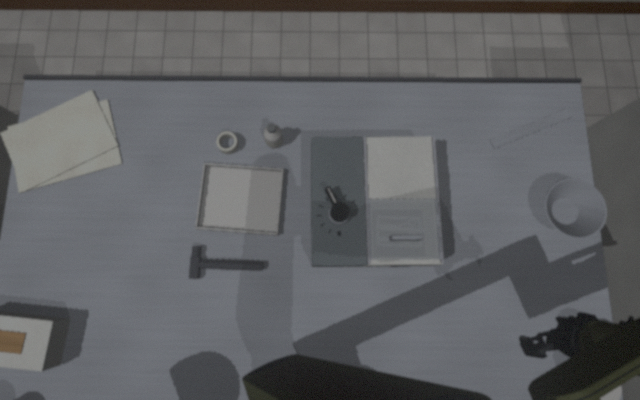

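View pics/scene0.png

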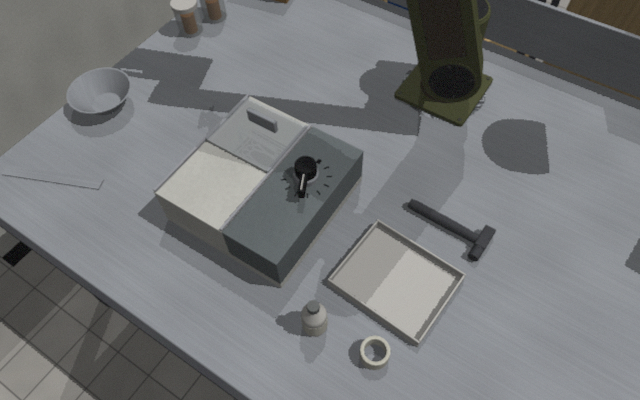

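Run:
```python
import cv2,numpy as np
f=np.load("top0.npz");im=f["pixels"][...,::-1][120:285,185:450]
im=np.clip(im.astype(float)*1.7,0,255).astype(np.uint8)
im=cv2.resize(im,None,fx=3,fy=3,interpolation=cv2.INTER_CUBIC);cv2.imwrite("pics/crop.png",im)
```

```text
(no output)
```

View pics/crop.png

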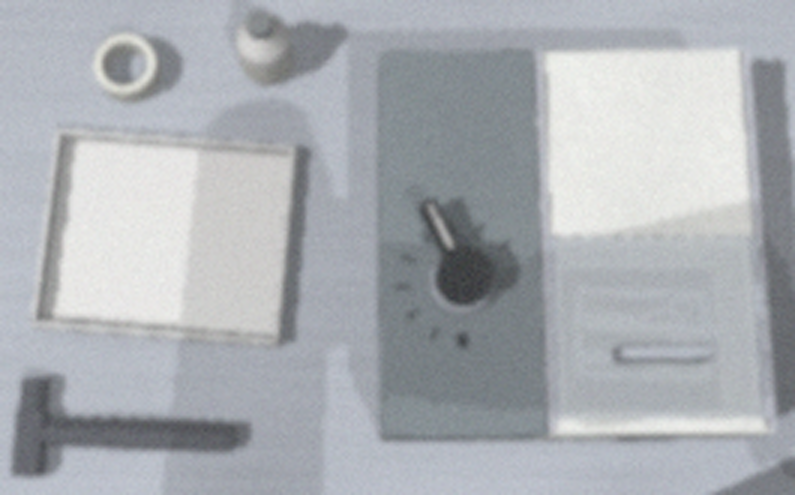

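The crop shows the dryer square to the image, with its +x pointing up. The hub is at crop (463,275) and the lever tip at (430,203), so it points back-left. The fin runs (615,354)–(712,352) and the tray rim corners are at (60,132), (298,148), (280,342) and (35,325).

Run:
```python
from h import *
f=np.load("top0.npz")
P=lambda n,x,y,z:print(n,np.round(onz(f,185+x/3,120+y/3,z)*1000,1)[:2])
for x,y in[(378,52),(745,50),(775,434),(380,438)]:P("dryer",x,y,.115)
for x,y in[(60,132),(298,148),(280,342),(35,325)]:P("tray",x,y,.025)
P("hub",463,272,.161);P("tipend",430,203,.159);P("fin",615,351,.158);P("fin",712,350,.158)
P("dark mark",462,340,.115);P("mallet",245,435,.02);P("mallet",25,380,.02);P("tape",125,62,.035);P("bottle",262,22,.11)
f=np.load("scene0.npz")
P=lambda n,x,y,z:print("sc",n,np.round(onz(f,x,y,z)*1000,1)[:2])
P("hub",306,166,.161);P("fin",249,108,.158);P("fin",278,121,.158)
for x,y in[(378,223),(464,276),(418,339),(327,280)]:P("tray",x,y,.025)
for x,y in[(363,156),(276,275),(160,192),(249,97)]:P("dryer",x,y,.115)
```

```text
dryer [728.2 -24.2]
dryer [ 732.2 -352.6]
dryer [ 392.7 -359.4]
dryer [387.6 -27.5]
tray [678.2 278.7]
tray [663.8  51.2]
tray [478.3  64.6]
tray [492.8 291.4]
hub [521.3 -95. ]
tipend [579.9 -68.1]
fin [ 457.1 -218.8]
fin [ 458.3 -298.2]
dark mark [470.5 -97. ]
mallet [393.5  95.1]
mallet [442.5 298.9]
tape [745.3 217.8]
bottle [757.8  80.5]
sc hub [523.  -92.7]
sc fin [ 455.4 -299.4]
sc fin [ 451.2 -219.6]
sc tray [486.3  73.1]
sc tray [500.  293.2]
sc tray [675.  276.1]
sc tray [667.4  53.7]
sc dryer [402.8 -22.5]
sc dryer [746.2 -12.2]
sc dryer [ 725.3 -340.5]
sc dryer [ 397.7 -352.5]
```

>>> {"api": "drive_tool", "payload": {
  "moves": [
    {"jaw": -0.3,"slide": [25,35,0]},
    {"jaw": -0.3,"slide": [48,67,0]},
    {"jaw": -0.3,"slide": [71,99,0]},
    {"jaw": -0.3,"slide": [94,131,0]},
    {"jaw": -0.3,"slide": [117,163,0]},
    {"jaw": -0.3,"slide": [140,195,0]},
    {"jaw": -0.3,"slide": [163,227,0]},
    {"jaw": -0.3,"slide": [186,259,0]},
    {"jaw": -0.3,"slide": [209,291,0]},
    {"jaw": -0.3,"slide": [232,323,0]},
    {"jaw": -0.3,"slide": [255,355,0]},
    {"jaw": -0.3,"slide": [278,387,0]}
  ]
}}

```text
invalid input
```

>>> {"api": "drive_tool", "payload": {
  "moves": [
    {"jaw": -0.3,"slide": [22,31,0]},
    {"jaw": -0.3,"slide": [41,58,0]},
    {"jaw": -0.3,"slide": [41,58,0]},
    {"jaw": -0.3,"slide": [41,58,0]},
    {"jaw": -0.3,"slide": [41,58,0]}
  ]
}}

```text
invalid input
```

Run:
```python
from h import *
s=arm.observe();f=arm.grab_frame("wrist");print(s["tool_pos"],s["eef_rot"],s["opening"],s["ft_force"]);print(f["mtx"],np.round(f["hand_eye"],3))
np.savez("w1.npz",tp=s["tool_pos"],rot=s["eef_rot"],**f)
cv2.imwrite("pics/w1.png",np.clip(f["pixels"][...,::-1]*1.5,0,255).astype(np.uint8))
```

```text
[ 0.24715701 -0.51851378  0.24743804] [-1.79891262e+02 -8.12354436e-03  2.54847088e+01] 1.0008832379292256 [-0.17553962  0.24979191  0.43058047]
[[309.70691629   0.         314.03726202]
 [  0.         309.70691629 198.14058475]
 [  0.           0.           1.        ]] [[-0.001  0.963  0.27   0.068]
 [ 1.     0.001  0.001  0.   ]
 [ 0.001  0.27  -0.963 -0.127]
 [ 0.     0.     0.     1.   ]]
```

View pics/w1.png

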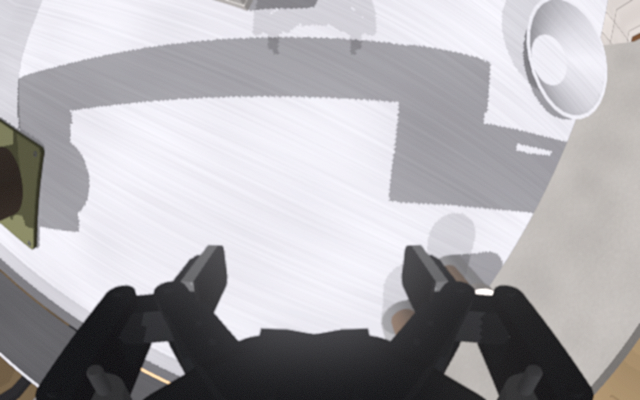

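The move calls were refused, probably because every row needs "turn". The picture is still from the start pose: bench, open fingers at about (205,270) and (420,270), and the bowl at the upper right.

>>> {"api": "drive_tool", "payload": {
  "moves": [
    {"jaw": -0.3,"slide": [25,35,0],"turn": [0,0,0]},
    {"jaw": -0.3,"slide": [48,67,0],"turn": [0,0,0]},
    {"jaw": -0.3,"slide": [71,99,0],"turn": [0,0,0]},
    {"jaw": -0.3,"slide": [94,131,0],"turn": [0,0,0]},
    {"jaw": -0.3,"slide": [117,163,0],"turn": [0,0,0]},
    {"jaw": -0.3,"slide": [140,195,0],"turn": [0,0,0]},
    {"jaw": -0.3,"slide": [163,227,0],"turn": [0,0,0]},
    {"jaw": -0.3,"slide": [186,259,0],"turn": [0,0,0]},
    {"jaw": -0.3,"slide": [209,291,0],"turn": [0,0,0]},
    {"jaw": -0.3,"slide": [232,323,0],"turn": [0,0,0]},
    {"jaw": -0.3,"slide": [255,355,0],"turn": [0,0,0]},
    {"jaw": -0.3,"slide": [278,387,0],"turn": [0,0,0]}
  ]
}}

```text
time: 1.15
tool_pos: [0.526, -0.1302, 0.2482]
eef_rot: [-180.0, 0.0, 25.5]
ft_force: [0.3, -0.7, -0.0]
opening: 0.353
finger_force: 0.0
```

>>> {"api": "drive_tool", "payload": {
  "moves": [
    {"jaw": -0.3,"slide": [22,31,0],"turn": [0,0,0]},
    {"jaw": -0.3,"slide": [41,58,0],"turn": [0,0,0]},
    {"jaw": -0.3,"slide": [41,58,0],"turn": [0,0,0]}
  ]
}}

```text
time: 1.4
tool_pos: [0.5698, -0.069, 0.248]
eef_rot: [-179.9, -0.2, 25.8]
ft_force: [-0.4, -0.3, 0.4]
opening: 0.351
finger_force: 0.0
```

Run:
```python
from h import *
s=arm.observe();f=arm.grab_frame("wrist");print(s["tool_pos"],s["eef_rot"],s["opening"],s["ft_force"])
np.savez("w1.npz",tp=s["tool_pos"],rot=s["eef_rot"],**f)
cv2.imwrite("pics/w2.png",np.clip(f["pixels"][...,::-1]*1.3,0,255).astype(np.uint8))
```

```text
[ 0.5697668  -0.06898985  0.24797636] [-179.90973492   -0.20227309   25.7631277 ] 0.3509414188192104 [-0.35239332 -0.26334108  0.42336751]
```

View pics/w2.png

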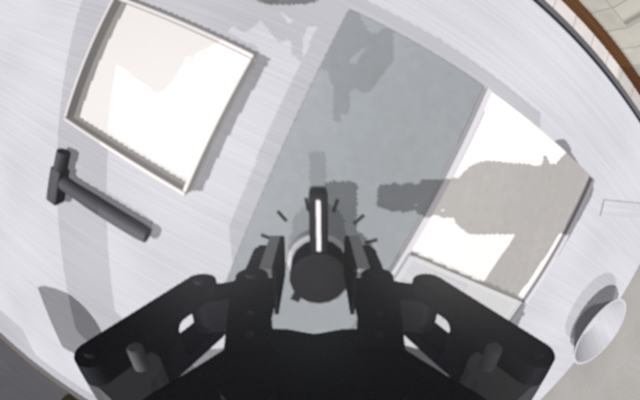

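The lever lies along the tool x axis, from hub (318,275) to tip (318,188), and sits between the fingers at about columns 275 and 358.

```bash
cat >> h.py <<'E'
from scipy.spatial.transform import Rotation as Ro
def wz(f,u,v,z):
    K=f["mtx"];H=np.array(f["hand_eye"]);a=np.array([u-K[0,2],v-K[1,2]]);r=np.hypot(*a);t=r/K[0,0]
    d=np.array([np.sin(t)*a[0]/r,-np.sin(t)*a[1]/r,-np.cos(t)])
    R=Ro.from_euler("xyz",f["rot"],degrees=True).as_matrix()
    o=f["tp"]+R@H[:3,3];d=R@H[:3,:3]@d
    return o+d*(z-o[2])/d[2]
E
python3 - <<'E'
from h import *
f=np.load("w1.npz");a=wz(f,319,188,.159);b=wz(f,318,268,.161);print(a,b,np.degrees(np.arctan2(*(a-b)[[1,0]])))
print(arm.observe()["tool_pos"])
E
```

```text
[ 0.58523851 -0.06534226  0.159     ] [ 0.52791493 -0.09242358  0.161     ] 25.28741326776097
[ 0.56787965 -0.07129642  0.24777865]
```

>>> {"api": "drive_tool", "payload": {
  "moves": [
    {"jaw": -0.3,"slide": [0,0,-40],"turn": [0,0,0]},
    {"jaw": -0.3,"slide": [0,0,-75],"turn": [0,0,0]},
    {"jaw": -0.3,"slide": [0,0,-100],"turn": [0,0,0]},
    {"jaw": -0.3,"slide": [0,0,-100],"turn": [0,0,0]},
    {"jaw": -0.55,"slide": [0,0,-100],"turn": [0,0,0]},
    {"jaw": -0.55,"slide": [0,0,-100],"turn": [0,0,0]}
  ]
}}

```text
time: 1.95
tool_pos: [0.5671, -0.075, 0.1495]
eef_rot: [179.9, -0.1, 25.4]
ft_force: [0.2, -0.1, 0.0]
opening: 0.227
finger_force: 0.0
```

Run:
```python
import numpy as np
for s in (25,102):
    p=np.radians(s+np.arange(1,12)*7);o=np.radians(s)
    for q in p: print(s,*np.round(50*np.array([np.cos(q)-np.cos(o),np.sin(q)-np.sin(o)])),round(q-o,3))
```

```text
25 -3.0 5.0 0.122
25 -6.0 10.0 0.244
25 -11.0 15.0 0.367
25 -15.0 19.0 0.489
25 -20.0 22.0 0.611
25 -26.0 25.0 0.733
25 -32.0 27.0 0.855
25 -37.0 28.0 0.977
25 -44.0 29.0 1.1
25 -50.0 29.0 1.222
25 -56.0 28.0 1.344
102 -6.0 -2.0 0.122
102 -12.0 -4.0 0.244
102 -17.0 -7.0 0.367
102 -22.0 -11.0 0.489
102 -26.0 -15.0 0.611
102 -30.0 -20.0 0.733
102 -33.0 -25.0 0.855
102 -36.0 -30.0 0.977
102 -38.0 -36.0 1.1
102 -39.0 -42.0 1.222
102 -40.0 -48.0 1.344
```

>>> {"api": "drive_tool", "payload": {
  "moves": [
    {"jaw": -0.55,"slide": [-3,5,0],"turn": [0,0,0.122]},
    {"jaw": -0.55,"slide": [-6,10,0],"turn": [0,0,0.244]},
    {"jaw": -0.55,"slide": [-11,15,0],"turn": [0,0,0.367]},
    {"jaw": -0.55,"slide": [-15,19,0],"turn": [0,0,0.489]},
    {"jaw": -0.55,"slide": [-20,22,0],"turn": [0,0,0.611]},
    {"jaw": -0.55,"slide": [-26,25,0],"turn": [0,0,0.733]},
    {"jaw": -0.55,"slide": [-32,27,0],"turn": [0,0,0.855]},
    {"jaw": -0.55,"slide": [-37,28,0],"turn": [0,0,0.977]},
    {"jaw": -0.55,"slide": [-44,29,0],"turn": [0,0,1.1]},
    {"jaw": -0.55,"slide": [-50,29,0],"turn": [0,0,1.222]},
    {"jaw": -0.55,"slide": [-56,28,0],"turn": [0,0,1.344]}
  ]
}}

```text
time: 2.87
tool_pos: [0.5137, -0.0462, 0.1516]
eef_rot: [179.5, 0.1, 102.8]
ft_force: [2.2, 2.6, -0.1]
opening: 0.227
finger_force: 1.4
```

>>> {"api": "drive_tool", "payload": {
  "moves": [
    {"jaw": -0.55,"slide": [-6,-2,0],"turn": [0,0,0.122]},
    {"jaw": -0.55,"slide": [-12,-4,0],"turn": [0,0,0.244]},
    {"jaw": -0.55,"slide": [-17,-7,0],"turn": [0,0,0.367]},
    {"jaw": -0.55,"slide": [-22,-11,0],"turn": [0,0,0.489]},
    {"jaw": -0.55,"slide": [-26,-15,0],"turn": [0,0,0.611]},
    {"jaw": -0.55,"slide": [-30,-20,0],"turn": [0,0,0.733]},
    {"jaw": -0.55,"slide": [-33,-25,0],"turn": [0,0,0.855]},
    {"jaw": -0.55,"slide": [-36,-30,0],"turn": [0,0,0.977]},
    {"jaw": -0.55,"slide": [-38,-36,0],"turn": [0,0,1.1]},
    {"jaw": -0.55,"slide": [-39,-42,0],"turn": [0,0,1.222]},
    {"jaw": -0.55,"slide": [-40,-47,0],"turn": [0,0,1.344]}
  ]
}}

```text
time: 3.78
tool_pos: [0.4716, -0.0933, 0.1509]
eef_rot: [180.0, 0.3, 179.8]
ft_force: [0.2, 2.8, 0.4]
opening: 0.225
finger_force: 1.3
```

>>> {"api": "drive_tool", "payload": {
  "moves": [
    {"jaw": -0.55,"slide": [0,-2,0],"turn": [0,0,0]},
    {"jaw": -0.55,"slide": [0,-4,0],"turn": [0,0,0]},
    {"jaw": -0.55,"slide": [0,-4,0],"turn": [0,0,0]}
  ]
}}

```text
time: 4.03
tool_pos: [0.4715, -0.0977, 0.1497]
eef_rot: [-179.9, 0.2, 179.3]
ft_force: [0.0, 0.7, 0.3]
opening: 0.225
finger_force: 0.3
```

Keep pushing until the stop shows in the force.

>>> {"api": "drive_tool", "payload": {
  "moves": [
    {"jaw": -0.55,"slide": [0,-2,0],"turn": [0,0,0]},
    {"jaw": -0.55,"slide": [0,-4,0],"turn": [0,0,0]},
    {"jaw": -0.55,"slide": [0,-4,0],"turn": [0,0,0]}
  ]
}}

```text
time: 4.28
tool_pos: [0.4711, -0.0999, 0.1489]
eef_rot: [179.8, 0.1, 179.4]
ft_force: [0.8, 7.7, 7.2]
opening: 0.225
finger_force: 3.6
```

>>> {"api": "drive_tool", "payload": {
  "moves": [
    {"jaw": -0.55,"slide": [0,-2,2],"turn": [0,0,0]},
    {"jaw": -0.55,"slide": [0,-2,2],"turn": [0,0,0]},
    {"jaw": -0.55,"slide": [0,-2,2],"turn": [0,0,0]}
  ]
}}

```text
time: 4.53
tool_pos: [0.4707, -0.1, 0.1498]
eef_rot: [179.7, 0.0, 179.4]
ft_force: [2.2, 12.2, -1.6]
opening: 0.226
finger_force: 6.0
```

>>> {"api": "drive_tool", "payload": {
  "moves": [
    {"jaw": -0.55,"slide": [0,4,0],"turn": [0,0,0]},
    {"jaw": -0.4,"slide": [0,4,40],"turn": [0,0,0]},
    {"jaw": -0.2,"slide": [0,4,75],"turn": [0,0,-0.12]},
    {"jaw": -0.2,"slide": [-2,-15,75],"turn": [0,0,-0.24]},
    {"jaw": -0.2,"slide": [-4,-35,75],"turn": [0,0,-0.36]},
    {"jaw": -0.2,"slide": [-5,-55,75],"turn": [0,0,-0.48]},
    {"jaw": -0.2,"slide": [-6,-75,75],"turn": [0,0,-0.6]},
    {"jaw": -0.2,"slide": [-8,-95,75],"turn": [0,0,-0.72]},
    {"jaw": -0.2,"slide": [-10,-115,75],"turn": [0,0,-0.84]},
    {"jaw": -0.2,"slide": [-12,-135,75],"turn": [0,0,-0.96]},
    {"jaw": -0.2,"slide": [-13,-150,75],"turn": [0,0,-1.08]},
    {"jaw": -0.2,"slide": [-13,-156,75],"turn": [0,0,-1.2]}
  ]
}}

```text
time: 5.53
tool_pos: [0.4573, -0.262, 0.2253]
eef_rot: [-179.9, 0.1, 110.3]
ft_force: [0.3, 0.4, 0.1]
opening: 0.401
finger_force: 0.0
```

>>> {"api": "drive_tool", "payload": {
  "moves": [
    {"jaw": -0.2,"slide": [0,0,0],"turn": [0,0,-0.12]},
    {"jaw": -0.2,"slide": [0,0,0],"turn": [0,0,-0.24]},
    {"jaw": -0.2,"slide": [0,0,0],"turn": [0,0,-0.36]},
    {"jaw": -0.2,"slide": [0,0,0],"turn": [0,0,-0.36]}
  ]
}}

```text
time: 5.87
tool_pos: [0.4573, -0.2598, 0.2252]
eef_rot: [-180.0, 0.1, 89.9]
ft_force: [-0.3, 0.1, -0.1]
opening: 0.403
finger_force: 0.0
```

Run:
```python
from h import *
s=arm.observe();f=arm.grab_frame("wrist");t=arm.grab_frame("top");print(s["tool_pos"],s["eef_rot"],s["opening"],s["ft_force"])
np.savez("w3.npz",tp=s["tool_pos"],rot=s["eef_rot"],**f)
a=np.clip(f["pixels"][...,::-1]*1.3,0,255)
b=cv2.resize(np.clip(t["pixels"][120:285,185:450,::-1]*1.7,0,255),(600,374))[:190]
b=cv2.copyMakeBorder(b,0,10,0,40,cv2.BORDER_CONSTANT)
cv2.imwrite("pics/w3.png",np.vstack([a,b]).astype(np.uint8))
```

```text
[ 0.45725424 -0.25980357  0.22516318] [-1.79968928e+02  6.14153887e-02  8.98913282e+01] 0.40341636935058495 [-0.30988451  0.09177911 -0.0581599 ]
```

View pics/w3.png

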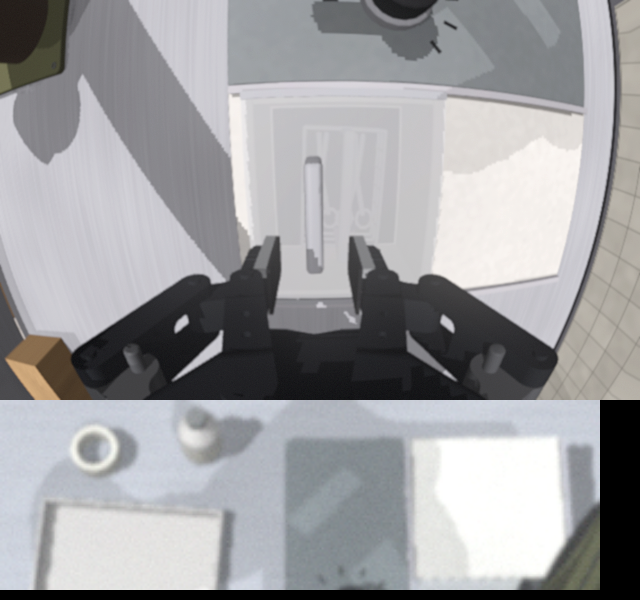

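The fin is at column 314 (rows 158–270), centred between the fingers at about 270 and 360. Under the clear cover the basket shows at about columns 303–385. The knob is mostly out of the frame.

>>> {"api": "drive_tool", "payload": {
  "moves": [
    {"jaw": -0.2,"slide": [0,0,-40],"turn": [0,0,0]},
    {"jaw": -0.2,"slide": [0,0,-74],"turn": [0,0,0]},
    {"jaw": -0.5,"slide": [0,0,-76],"turn": [0,0,0]},
    {"jaw": -0.5,"slide": [0,0,-76],"turn": [0,0,0]},
    {"jaw": -0.5,"slide": [5,0,-76],"turn": [0,0,0]},
    {"jaw": -0.5,"slide": [10,0,-76],"turn": [0,0,0]},
    {"jaw": -0.5,"slide": [20,0,-76],"turn": [0,0,0]},
    {"jaw": -0.5,"slide": [35,0,-76],"turn": [0,0,0]},
    {"jaw": -0.5,"slide": [50,0,-76],"turn": [0,0,0]},
    {"jaw": -0.5,"slide": [65,0,-76],"turn": [0,0,0]},
    {"jaw": -0.5,"slide": [80,0,-76],"turn": [0,0,0]},
    {"jaw": -0.5,"slide": [95,0,-76],"turn": [0,0,0]}
  ]
}}

```text
time: 6.97
tool_pos: [0.5538, -0.2585, 0.1508]
eef_rot: [180.0, -0.0, 90.1]
ft_force: [-3.3, 2.0, 1.3]
opening: 0.253
finger_force: 1.5
```

>>> {"api": "drive_tool", "payload": {
  "moves": [
    {"jaw": -0.5,"slide": [15,0,0],"turn": [0,0,0]},
    {"jaw": -0.5,"slide": [30,0,0],"turn": [0,0,0]},
    {"jaw": -0.5,"slide": [45,0,0],"turn": [0,0,0]},
    {"jaw": -0.5,"slide": [55,0,0],"turn": [0,0,0]},
    {"jaw": -0.5,"slide": [62,0,0],"turn": [0,0,0]},
    {"jaw": -0.5,"slide": [66,0,0],"turn": [0,0,0]},
    {"jaw": -0.5,"slide": [68,0,0],"turn": [0,0,0]},
    {"jaw": -0.5,"slide": [68,0,0],"turn": [0,0,0]}
  ]
}}

```text
time: 7.63
tool_pos: [0.6213, -0.2595, 0.1498]
eef_rot: [179.9, 0.1, 90.1]
ft_force: [0.8, 0.5, -0.5]
opening: 0.251
finger_force: 0.0
```

>>> {"api": "drive_tool", "payload": {
  "moves": [
    {"jaw": -0.5,"slide": [3,0,0],"turn": [0,0,0]},
    {"jaw": -0.5,"slide": [5,0,0],"turn": [0,0,0]},
    {"jaw": -0.5,"slide": [5,0,0],"turn": [0,0,0]}
  ]
}}

```text
time: 7.88
tool_pos: [0.6217, -0.2595, 0.1496]
eef_rot: [-179.6, 0.0, 90.1]
ft_force: [-9.0, -1.0, 6.3]
opening: 0.247
finger_force: 4.5
```

>>> {"api": "drive_tool", "payload": {
  "moves": [
    {"jaw": -0.5,"slide": [-4,0,0],"turn": [0,0,0]},
    {"jaw": -0.3,"slide": [-4,0,40],"turn": [0,0,0]},
    {"jaw": -0.3,"slide": [-4,0,80],"turn": [0,0,0]},
    {"jaw": -0.1,"slide": [-40,0,100],"turn": [0,0,0]},
    {"jaw": 0.0,"slide": [-75,0,100],"turn": [0,0,0]},
    {"jaw": 0.0,"slide": [-110,0,100],"turn": [0,0,0]},
    {"jaw": 0.0,"slide": [-135,0,100],"turn": [0,0,0]},
    {"jaw": 0.0,"slide": [-144,0,100],"turn": [0,0,0]},
    {"jaw": 0.0,"slide": [-144,0,100],"turn": [0,0,0]},
    {"jaw": 0.0,"slide": [-144,0,100],"turn": [0,0,0]}
  ]
}}

```text
time: 8.72
tool_pos: [0.4823, -0.2596, 0.25]
eef_rot: [179.8, 0.1, 90.1]
ft_force: [0.7, 0.5, -0.3]
opening: 0.497
finger_force: 0.0
```

Run:
```python
from h import *
s=arm.observe();f=arm.grab_frame("wrist");print(s["tool_pos"],s["eef_rot"],s["opening"],s["ft_force"])
np.savez("w4.npz",tp=s["tool_pos"],rot=s["eef_rot"],**f)
cv2.imwrite("pics/w4.png",np.clip(f["pixels"][...,::-1]*1.3,0,255).astype(np.uint8))
```

```text
[ 0.48225794 -0.25964001  0.24995528] [1.79840059e+02 5.93806842e-02 9.00547695e+01] 0.4970486741895351 [ 0.72164276  0.48636739 -0.26474447]
```

View pics/w4.png

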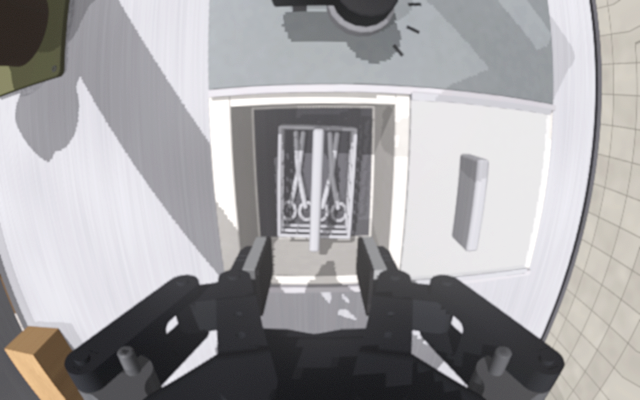

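The well is open. The handle runs from (318,130) to (314,250), the fin is parked at (470,200), and the lever points along −x.

Run:
```python
from h import *
f=np.load("w4.npz")
a=wz(f,318,130,.103);b=wz(f,314.5,249,.103);print(a,b,(a+b)/2,np.degrees(np.arctan2(*(a-b)[[1,0]])),np.linalg.norm(a-b))
```

```text
[ 0.48586125 -0.20616447  0.103     ] [ 0.48284024 -0.31955862  0.103     ] [ 0.48435075 -0.26286155  0.103     ] 88.47390781999968 0.11343439105982278
```

>>> {"api": "drive_tool", "payload": {
  "moves": [
    {"jaw": 0.0,"slide": [2,-2,-35],"turn": [0,0,-0.026]},
    {"jaw": 0.0,"slide": [2,-2,-70],"turn": [0,0,-0.026]},
    {"jaw": 0.0,"slide": [2,-2,-105],"turn": [0,0,-0.026]},
    {"jaw": 0.0,"slide": [2,-2,-135],"turn": [0,0,-0.026]},
    {"jaw": 0.0,"slide": [2,-2,-150],"turn": [0,0,-0.026]},
    {"jaw": 0.0,"slide": [2,-2,-154],"turn": [0,0,-0.026]},
    {"jaw": 0.0,"slide": [2,-2,-154],"turn": [0,0,-0.026]},
    {"jaw": -0.5,"slide": [2,-2,-154],"turn": [0,0,-0.026]},
    {"jaw": -1,"slide": [2,-2,-154],"turn": [0,0,-0.026]},
    {"jaw": -1,"slide": [2,-2,-154],"turn": [0,0,-0.026]},
    {"jaw": -1,"slide": [2,-2,-154],"turn": [0,0,-0.026]},
    {"jaw": -1,"slide": [2,-2,-154],"turn": [0,0,-0.026]}
  ],
  "squeeze": 50
}}

```text
time: 9.77
tool_pos: [0.4844, -0.2617, 0.0967]
eef_rot: [179.8, 0.1, 88.6]
ft_force: [-0.4, 0.2, 2.9]
opening: 0.102
finger_force: 51.5
```

>>> {"api": "drive_tool", "payload": {
  "moves": [
    {"jaw": -1,"slide": [0,0,4],"turn": [0,0,0]},
    {"jaw": -1,"slide": [0,0,10],"turn": [0,0,0]},
    {"jaw": -1,"slide": [0,0,20],"turn": [0,0,0]},
    {"jaw": -1,"slide": [0,0,30],"turn": [0,0,0]},
    {"jaw": -1,"slide": [0,0,30],"turn": [0,0,0]}
  ]
}}

```text
time: 10.18
tool_pos: [0.4846, -0.2619, 0.1277]
eef_rot: [179.8, 0.1, 88.6]
ft_force: [0.3, -0.1, -3.8]
opening: 0.102
finger_force: 50.5
```

>>> {"api": "drive_tool", "payload": {
  "moves": [
    {"jaw": -1,"slide": [0,0,10],"turn": [0,0,0]},
    {"jaw": -1,"slide": [0,0,30],"turn": [0,0,0]},
    {"jaw": -1,"slide": [0,0,52],"turn": [0,0,0]},
    {"jaw": -1,"slide": [0,0,75],"turn": [0,0,0]},
    {"jaw": -1,"slide": [0,0,98],"turn": [0,0,0]},
    {"jaw": -1,"slide": [0,0,120],"turn": [0,0,0]},
    {"jaw": -1,"slide": [0,0,138],"turn": [0,0,0]},
    {"jaw": -1,"slide": [0,0,147],"turn": [0,0,0]},
    {"jaw": -1,"slide": [0,0,147],"turn": [0,0,0]}
  ]
}}

```text
time: 10.93
tool_pos: [0.4844, -0.2617, 0.275]
eef_rot: [179.8, 0.2, 88.6]
ft_force: [-0.3, 0.4, -3.7]
opening: 0.106
finger_force: 50.5
```

>>> {"api": "drive_tool", "payload": {
  "moves": [
    {"jaw": -1,"slide": [2,10,0],"turn": [0,0,0]},
    {"jaw": -1,"slide": [6,28,0],"turn": [0,0,0]},
    {"jaw": -1,"slide": [11,50,0],"turn": [0,0,0]},
    {"jaw": -1,"slide": [17,76,0],"turn": [0,0,0]},
    {"jaw": -1,"slide": [23,104,0],"turn": [0,0,0]},
    {"jaw": -1,"slide": [29,132,0],"turn": [0,0,0]},
    {"jaw": -1,"slide": [35,160,0],"turn": [0,0,0]},
    {"jaw": -1,"slide": [41,188,0],"turn": [0,0,0]},
    {"jaw": -1,"slide": [47,216,0],"turn": [0,0,0]},
    {"jaw": -1,"slide": [53,240,0],"turn": [0,0,0]},
    {"jaw": -1,"slide": [57,258,0],"turn": [0,0,0]},
    {"jaw": -1,"slide": [60,270,0],"turn": [0,0,0]}
  ]
}}

```text
time: 11.93
tool_pos: [0.542, 0.0119, 0.2702]
eef_rot: [-179.7, -0.1, 88.7]
ft_force: [-0.1, -0.5, -3.7]
opening: 0.105
finger_force: 50.5
```

>>> {"api": "drive_tool", "payload": {
  "moves": [
    {"jaw": -1,"slide": [2,10,0],"turn": [0,0,-0.01]},
    {"jaw": -1,"slide": [6,28,0],"turn": [0,0,-0.02]},
    {"jaw": -1,"slide": [11,52,0],"turn": [0,0,-0.03]},
    {"jaw": -1,"slide": [17,80,0],"turn": [0,0,-0.037]},
    {"jaw": -1,"slide": [24,108,0],"turn": [0,0,-0.037]},
    {"jaw": -1,"slide": [30,136,0],"turn": [0,0,-0.037]},
    {"jaw": -1,"slide": [34,155,0],"turn": [0,0,-0.037]},
    {"jaw": -1,"slide": [36,165,0],"turn": [0,0,-0.037]},
    {"jaw": -1,"slide": [36,165,0],"turn": [0,0,-0.037]},
    {"jaw": -1,"slide": [36,165,0],"turn": [0,0,-0.037]}
  ]
}}

```text
time: 12.77
tool_pos: [0.5786, 0.1734, 0.2712]
eef_rot: [-179.9, 0.1, 86.6]
ft_force: [-0.7, -1.4, -5.3]
opening: 0.102
finger_force: 50.5
```

Run:
```python
from h import *
s=arm.observe();print(s["tool_pos"],s["eef_rot"],s["opening"],s["ft_force"])
t=arm.grab_frame("scene")
cv2.imwrite("pics/s5.png",np.clip(t["pixels"][...,::-1]*1.6,0,255).astype(np.uint8))
```

```text
[0.57858558 0.17342306 0.27116291] [-1.79865839e+02  1.13693795e-01  8.65577511e+01] 0.10186698442443788 [-0.66374485 -1.35992054 -5.31781137]
```

View pics/s5.png

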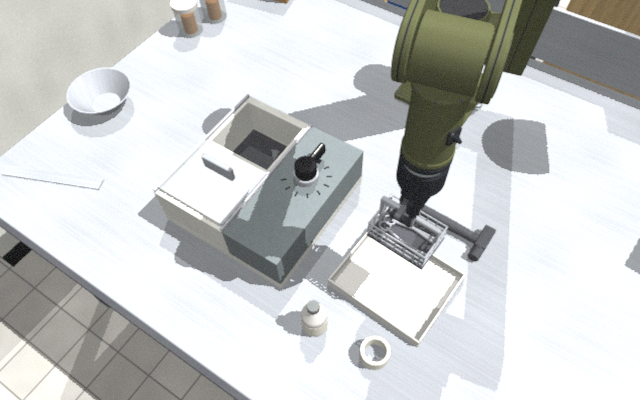

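The basket hangs level at about (408,235), above the tray. The cover is open and the lever is at off.

>>> {"api": "drive_tool", "payload": {
  "moves": [
    {"jaw": -1,"slide": [0,0,-10],"turn": [0,0,0]},
    {"jaw": -1,"slide": [0,0,-30],"turn": [0,0,0]},
    {"jaw": -1,"slide": [0,0,-55],"turn": [0,0,0]},
    {"jaw": -1,"slide": [0,0,-80],"turn": [0,0,0]},
    {"jaw": -1,"slide": [0,0,-105],"turn": [0,0,0]},
    {"jaw": -1,"slide": [0,0,-128],"turn": [0,0,0]},
    {"jaw": -1,"slide": [0,0,-146],"turn": [0,0,0]},
    {"jaw": -1,"slide": [0,0,-160],"turn": [0,0,0]},
    {"jaw": -1,"slide": [0,0,-170],"turn": [0,0,0]},
    {"jaw": -1,"slide": [0,0,-177],"turn": [0,0,0]},
    {"jaw": -1,"slide": [0,0,-182],"turn": [0,0,0]},
    {"jaw": -1,"slide": [0,0,-182],"turn": [0,0,0]}
  ]
}}

```text
time: 13.82
tool_pos: [0.5791, 0.1733, 0.0896]
eef_rot: [-179.9, 0.0, 86.5]
ft_force: [-0.3, 0.2, -5.5]
opening: 0.111
finger_force: 50.5
```

>>> {"api": "drive_tool", "payload": {
  "moves": [
    {"jaw": -1,"slide": [0,0,-2],"turn": [0,0,0]},
    {"jaw": -1,"slide": [0,0,-4],"turn": [0,0,0]},
    {"jaw": -1,"slide": [0,0,-6],"turn": [0,0,0]},
    {"jaw": -1,"slide": [0,0,-8],"turn": [0,0,0]},
    {"jaw": -1,"slide": [0,0,-8],"turn": [0,0,0]}
  ]
}}

```text
time: 14.23
tool_pos: [0.5793, 0.174, 0.0822]
eef_rot: [-180.0, 0.0, 86.5]
ft_force: [0.1, -0.0, -4.4]
opening: 0.106
finger_force: 50.5
```

>>> {"api": "drive_tool", "payload": {
  "moves": [
    {"jaw": -1,"slide": [0,0,-1],"turn": [0,0,0]},
    {"jaw": -1,"slide": [0,0,-2],"turn": [0,0,0]},
    {"jaw": -1,"slide": [0,0,-2],"turn": [0,0,0]}
  ]
}}

```text
time: 14.48
tool_pos: [0.5791, 0.1741, 0.0817]
eef_rot: [180.0, -0.0, 86.5]
ft_force: [-3.8, 0.1, 5.1]
opening: 0.107
finger_force: 51.7
```

>>> {"api": "drive_tool", "payload": {
  "moves": [
    {"jaw": -0.6,"slide": [0,0,0],"turn": [0,0,0]},
    {"jaw": -0.4,"slide": [0,0,0],"turn": [0,0,0]},
    {"jaw": -0.2,"slide": [0,0,0],"turn": [0,0,0]},
    {"jaw": -0.2,"slide": [0,0,0],"turn": [0,0,0]},
    {"jaw": -0.2,"slide": [0,0,0],"turn": [0,0,0]},
    {"jaw": -0.2,"slide": [0,0,0],"turn": [0,0,0]},
    {"jaw": -0.2,"slide": [0,0,10],"turn": [0,0,0]},
    {"jaw": -0.2,"slide": [0,0,30],"turn": [0,0,0]},
    {"jaw": -0.2,"slide": [0,0,60],"turn": [0,0,0]},
    {"jaw": -0.2,"slide": [0,0,100],"turn": [0,0,0]},
    {"jaw": -0.2,"slide": [0,0,130],"turn": [0,0,0]},
    {"jaw": -0.2,"slide": [0,0,150],"turn": [0,0,0]}
  ]
}}

```text
time: 15.48
tool_pos: [0.5808, 0.1743, 0.235]
eef_rot: [179.7, -0.1, 86.5]
ft_force: [1.3, 0.3, 0.4]
opening: 0.402
finger_force: 0.0
```

Run:
```python
from h import *
s=arm.observe();print(s["tool_pos"],s["eef_rot"],s["opening"],s["ft_force"])
t=arm.grab_frame("wrist")
cv2.imwrite("pics/w6.png",np.clip(t["pixels"][...,::-1]*1.2,0,255).astype(np.uint8))
```

```text
[0.58082965 0.17427797 0.23496017] [ 1.79683403e+02 -9.17948123e-02  8.65056538e+01] 0.40233233252018047 [1.30106633 0.3004075  0.41618507]
```

View pics/w6.png

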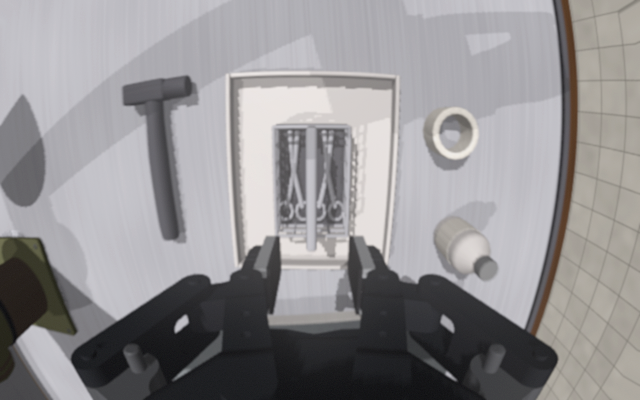

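The basket stands flat and centred in the tray (handle at column 311, tray columns 232–395). The mallet, tape and bottle are untouched. Next is the parked fin at about (617,−259).

>>> {"api": "drive_tool", "payload": {
  "moves": [
    {"jaw": -0.2,"slide": [2,-20,0],"turn": [0,0,0.02]},
    {"jaw": -0.2,"slide": [5,-55,0],"turn": [0,0,0.04]},
    {"jaw": -0.2,"slide": [8,-90,0],"turn": [0,0,0.06]},
    {"jaw": -0.2,"slide": [11,-125,0],"turn": [0,0,0.06]},
    {"jaw": -0.2,"slide": [14,-160,0],"turn": [0,0,0.06]},
    {"jaw": -0.2,"slide": [17,-195,0],"turn": [0,0,0.06]},
    {"jaw": -0.2,"slide": [20,-230,0],"turn": [0,0,0.06]},
    {"jaw": -0.2,"slide": [23,-265,0],"turn": [0,0,0.06]},
    {"jaw": -0.2,"slide": [26,-300,0],"turn": [0,0,0.06]},
    {"jaw": -0.2,"slide": [29,-335,0],"turn": [0,0,0.06]},
    {"jaw": -0.2,"slide": [32,-365,0],"turn": [0,0,0.06]},
    {"jaw": -0.2,"slide": [35,-390,0],"turn": [0,0,0.06]}
  ]
}}

```text
time: 16.53
tool_pos: [0.6141, -0.2187, 0.2307]
eef_rot: [180.0, 0.0, 89.9]
ft_force: [-0.0, -0.4, -1.0]
opening: 0.4
finger_force: 0.0
```

>>> {"api": "drive_tool", "payload": {
  "moves": [
    {"jaw": -0.2,"slide": [2,-25,0],"turn": [0,0,0]},
    {"jaw": -0.2,"slide": [3,-43,0],"turn": [0,0,0]},
    {"jaw": -0.2,"slide": [3,-43,0],"turn": [0,0,0]},
    {"jaw": -0.2,"slide": [3,-43,0],"turn": [0,0,0]}
  ]
}}

```text
time: 16.87
tool_pos: [0.6171, -0.2596, 0.2302]
eef_rot: [-180.0, -0.0, 89.8]
ft_force: [-0.5, -0.8, 0.4]
opening: 0.402
finger_force: 0.0
```

>>> {"api": "drive_tool", "payload": {
  "moves": [
    {"jaw": -0.2,"slide": [0,0,-40],"turn": [0,0,0]},
    {"jaw": -0.2,"slide": [0,0,-78],"turn": [0,0,0]},
    {"jaw": -0.5,"slide": [0,0,-80],"turn": [0,0,0]},
    {"jaw": -0.5,"slide": [0,0,-80],"turn": [0,0,0]},
    {"jaw": -0.5,"slide": [-5,0,-80],"turn": [0,0,0]},
    {"jaw": -0.5,"slide": [-10,0,-80],"turn": [0,0,0]},
    {"jaw": -0.5,"slide": [-20,0,-80],"turn": [0,0,0]},
    {"jaw": -0.5,"slide": [-35,0,-80],"turn": [0,0,0]},
    {"jaw": -0.5,"slide": [-50,0,-80],"turn": [0,0,0]},
    {"jaw": -0.5,"slide": [-65,0,-80],"turn": [0,0,0]},
    {"jaw": -0.5,"slide": [-80,0,-80],"turn": [0,0,0]},
    {"jaw": -0.5,"slide": [-95,0,-80],"turn": [0,0,0]}
  ]
}}

```text
time: 17.87
tool_pos: [0.5232, -0.2602, 0.153]
eef_rot: [179.7, 0.2, 89.9]
ft_force: [2.6, -1.5, -0.0]
opening: 0.255
finger_force: 1.5
```

>>> {"api": "drive_tool", "payload": {
  "moves": [
    {"jaw": -0.5,"slide": [-15,0,0],"turn": [0,0,0]},
    {"jaw": -0.5,"slide": [-30,0,0],"turn": [0,0,0]},
    {"jaw": -0.5,"slide": [-45,0,0],"turn": [0,0,0]},
    {"jaw": -0.5,"slide": [-56,0,0],"turn": [0,0,0]},
    {"jaw": -0.5,"slide": [-63,0,0],"turn": [0,0,0]},
    {"jaw": -0.5,"slide": [-67,0,0],"turn": [0,0,0]},
    {"jaw": -0.5,"slide": [-69,0,0],"turn": [0,0,0]},
    {"jaw": -0.5,"slide": [-69,0,0],"turn": [0,0,0]}
  ]
}}

```text
time: 18.53
tool_pos: [0.4531, -0.2589, 0.1506]
eef_rot: [-180.0, -0.0, 89.9]
ft_force: [1.0, -0.1, 0.1]
opening: 0.247
finger_force: 0.2
```

>>> {"api": "drive_tool", "payload": {
  "moves": [
    {"jaw": -0.5,"slide": [-3,0,0],"turn": [0,0,0]},
    {"jaw": -0.5,"slide": [-5,0,0],"turn": [0,0,0]},
    {"jaw": -0.5,"slide": [-5,0,0],"turn": [0,0,0]}
  ]
}}

```text
time: 18.78
tool_pos: [0.4522, -0.259, 0.1505]
eef_rot: [179.6, -0.0, 89.9]
ft_force: [10.3, 2.4, -2.4]
opening: 0.252
finger_force: 5.0
```

At the shut stop, 452 mm as predicted. Back off and rise clear.

>>> {"api": "drive_tool", "payload": {
  "moves": [
    {"jaw": -0.5,"slide": [5,0,0],"turn": [0,0,0]},
    {"jaw": -0.3,"slide": [7,0,0],"turn": [0,0,0]},
    {"jaw": -0.2,"slide": [7,0,5],"turn": [0,0,0]},
    {"jaw": -0.2,"slide": [7,0,40],"turn": [0,0,0]},
    {"jaw": -0.2,"slide": [7,0,80],"turn": [0,0,0]},
    {"jaw": -0.2,"slide": [7,0,110],"turn": [0,0,0]},
    {"jaw": -0.2,"slide": [7,0,120],"turn": [0,0,0]},
    {"jaw": -0.2,"slide": [7,0,120],"turn": [0,0,0]},
    {"jaw": -0.2,"slide": [7,0,120],"turn": [0,0,0]}
  ]
}}

```text
time: 19.53
tool_pos: [0.4548, -0.2589, 0.2701]
eef_rot: [-180.0, -0.0, 89.9]
ft_force: [-1.1, -0.5, -0.6]
opening: 0.398
finger_force: 0.0
```

Run:
```python
from h import *
t=arm.grab_frame("scene")
cv2.imwrite("pics/s7.png",np.clip(t["pixels"][...,::-1]*1.6,0,255).astype(np.uint8))
```

```text
(no output)
```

View pics/s7.png

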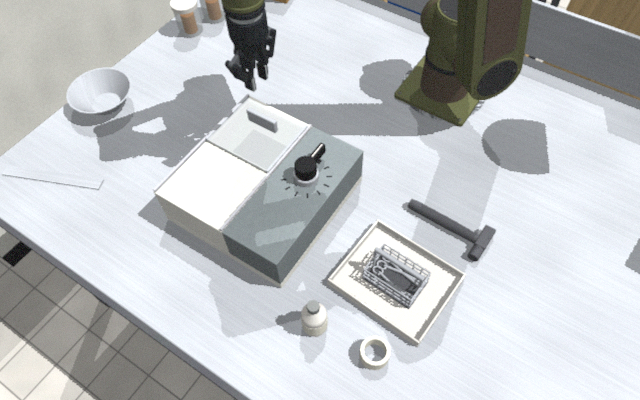

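The cover is shut with the fin back at (263,118), the lever is off, the basket is in the tray at (395,275), and the arm is clear.

```bash
python3 -c "
from plant import arm
print(arm.close_job())"
```

```text
the job is handed in; nothing more can be done
None
```

The job is handed in at about 20 s of the 72 s limit: the knob is at its off stop, the basket is flat in the tray, the cover is shut, and the bystanders look unmoved; no verdict came back.

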